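# Hang the dip pail on the stand's hook

## Robot

A 7-joint arm with a two-finger parallel gripper is mounted at the origin on a cart in front of the work surface, level with it; the furniture and walls round the work are solid. World frame = base frame: x ahead of the robot, y to its left, z up, the work surface at z = 0. Lengths are in m, angles in degrees, forces in N, time in s.
With the tool pointing down it reaches from about 0.425 to 0.875 m from the base axis. Payload 4.7 kg.
Tool frame: the origin (TCP) lies between the finger pads; the fingertips stand env.finger_overhang ahead of it and the grasp point (between the pads) lies 5 mm behind it (env.finger_overhang is the distance from the TCP to the fingertips, in m); z points along the fingers, y is the line along which they close (so a half turn about z gives the same grasp; the last joint's range is limited). The gripper opens to 87 mm and grips with 3 to 60 N. Pads are 19 mm wide; open, the fingers measure 117 mm over their backs; the gripper's body (75 mm by 190 mm) begins 51 mm behind the grasp point.
Start: joints at [-65.541, 18.392, -4.016, 83.108, 1.295, 78.541, -3.26], TCP at [0.261, 0.595, 0.237] pointing down, gripper open.
Joint ranges: [-163.93, 163.93], [-17.29, 119.83], [-79.2, 71.16], [3.27, 140.29], [-89.18, 269.18], [5.43, 117.66], [-154.24, 154.24]. Speed limits (degrees/s): [147.25, 147.25, 180, 180, 180, 180, 180].

## Interface

Orientations are given as [roll, pitch, yaw] about the fixed x, y, z axes, in that order (R = Rz(yaw) Ry(pitch) Rx(roll)).
In Python, from cell import telemetry, eyes, env, models gives the robot as it stands. The module is installed in compiled form; this text tells all that it offers.
- The arm moves only by the tool drive_tool, never from a script. Its arguments are lists of equal length, an entry for each row: "angular": the turn, a rotation vector about the tool's x, y, z in rad, a list of three; "delta_pos": the shift along the tool's x, y, z in cm, a list of three; "gripper": the finger opening in cm, from 0 to 8.7. A call has 1 to 20 rows; each row shifts and turns the commanded pose from where the row before left it, along the tool's axes as they then stand; what a row does not reach is not made up. A row lasts 1/10 s, in which the tool goes at most 50 mm and 8.59 degrees, less where a joint would pass 70% of its speed; a pose out of reach is approached as far as the arm can. A call with a gripper value outside its range is refused whole. The fingers move at their own pace and stop on an object; "squeeze" is the grip in N (left out, the last holds). Time passes only in rows, so rows that do not move let the fingers close. It gives the time, the measured TCP pose, the force, the opening and the grip force at its end, in the units of the state.
- telemetry.get_obs(): the state, without advancing time (a new reading comes with each control period).
- eyes.read_camera(name): name is "scene" or "top"; returns a dict with "pixels" (384x512x3 uint8, red, green, blue), "mtx" (3x3 intrinsics, pixels), "origin" and "orientation" of the camera in the world. Camera axes: x right, y down, z forward; pixel columns grow to the right and rows downward; lengths in m; the calibration is good to about 2 mm. A picture is of the moment at which its call begins. There is no depth.
- env.sign_off(): hands the job in; it is judged then, once.
Trained networks look in a picture, given as the dict that the camera call returned (one of the last four; its "shot" number tells which), for a name from the list of things; names that differ only in an ending like _2 or _b are one class to them, and where a whole thing is asked for, a point or a joint stands for the part that bears it (a point fixed in the world has none). Each returns a list of dicts, best first, with "p" (0 to 1); they miss things now and then, are a little off and sometimes report something else, mostly with a low value. They report only what shows in the picture. A call takes as long as a camera call. They do not tell look-alikes from the thing itself.
- models.search_frame(picture, target): "centre" ([column, row] in pixels, amid what is visible of it).
- models.cut_out(picture, target): "pixels" (384x512 bool, what is visible of it) and "centre" ([column, row] in pixels, amid what is visible of it).
The state is a dict: "time_s": time; "qpos": joint angles; "joint_velocities": joint speeds; "effort": joint torques, N m; "tool_pos": TCP position; "tool_rot": TCP orientation; "force": force on the tool from outside, world axes, zero at the start; "wrist_torque": the same for the moment, N m; "grip_width": finger opening in m; "grasp_force": force on a finger pad.
Only numpy, scipy, OpenCV 4.12 (cv2) and the standard library are available. Lean on these libraries where they do the work, as an engineer would, in place of code of your own. Each camera call takes 0.05 s, during which the arm holds its last target. There are 200 camera calls.

## Task

Hang the small steel pail on the retort stand's hook to drain. First swing its folded bail handle up with a fingertip until it stands upright, leaving the pail standing where it is on the bench; then carry the pail by the bail and lower it gently until the hook, at the middle of the bail, takes the weight, and only then let go. Do not strain the hook or jolt it, and leave the other things alone.

Things in the scene. Friction and masses are not known exactly. Their poses are not given: they have to be found in the camera images.
- pail: open rectangular steel pail, 120 (x) by 104 (y) by 70 high, 0.3 to 0.6 kg, loose on the bench. Origin: centre of its underside; z up. Its bail pivots on ears on the two y sides, about an axis along y over the pail's middle, 75 mm above the underside (5 above the rim).
- bail_mid (a point): middle of the bail's cross bar, on its axis. Bar: round steel, 8 thick, parallel to the pail's y, straight for 102 mm, 72 from the pivot axis; 6 mm side legs 60 either side of the middle. Folded, it lies before the pail's -x wall, 63 above the bench, 4 mm of air to the rim. Pinch it from above 36 to 38 mm beside the middle, which stays free for the hook.
- bail (a joint): angle of the bail: 0 folded down (10 degrees below level, on the pail's -x side), 1.745 upright over the pail, up to 3.49 folded on the other side. The pivot is slightly stiff (0.03 N m): the bail stays where it is left, and about 1 N at the bar swings it.
- stand: retort stand, fixed to the bench: flat base 188x110x12, upright rod 12 thick and 328 high, 98 mm from the origin on its +x side. Origin: on the bench, right below the middle of the hook's seat; z up. The hook, round steel 8 thick, reaches from a clamp on the rod to -x, in the stand's xz plane, open upwards. Over 15 N on stand or hook strains it.
- hook_tip_below (a point): point on the bench right below the free end of the hook, 20 mm from the stand's origin on its -x side. The hook's seat is a trough, flat for 14 mm; its free end turns up to 19 mm above the seat's top face, on the rod side it rises 12. The bail goes over the free end from the -x side, with the hook between bar and pail rim (73 mm apart).
- rod_foot (a point): foot of the stand's rod. The height of the hook's clamp on the rod is NOT reported: the seat's top face lies anywhere from 246 to 272 mm above the bench, so it must be seen, or felt as the bar is lowered slowly onto it. The hook does not give.
- timer: small white lab timer, 24x64x52 mm, loose, a bystander; origin at the centre of its underside
- vial: small capped vial, 27 across, 60 mm high, loose, a bystander; origin at the centre of its underside
- flask: conical flask, 69 across, 118 mm high, loose, a bystander; origin at the centre of its underside
- small_beaker: glass beaker, 74 across, 92 mm high, loose, a bystander; origin at the centre of its underside
Things that resemble listed ones, but are neither listed nor needed, are in the scene too. Of the things that look like the pail, the largest one is meant.

How it is judged:
By the outcome, as a careful person would: the job done as asked, in the order asked, and still so for the second after the job is handed in, with the robot touching nothing.
It also fails if it takes over 72 s, if anything falls off the work surface, if the arm or the gripper's body presses on something with over 40 N, if the wrist force passes 120 N, or if a joint passes its speed limit or range.

## Working session

There is one attempt and no reset: what is moved stays moved. The work goes in short steps, Python scripts to look and compute and a tool call to move; the robot and the scene stay as the last step left them, time stands still between calls to the robot, and variables do not carry over. Pictures are saved under pics/ and viewed, at most 10 in all, crops included, and the job is handed in when it is done.

Besides the shell and the picture viewer there is one more tool, called after "Request:" as name(argument=value, ...) on one line, values as JSON. drive_tool: Moves the arm, as the interface text tells. Its arguments: {"type":"object","properties":{"angular":{"type":"array","items":{"type":"array","items":{"type":"number"}}},"delta_pos":{"type":"array","items":{"type":"array","items":{"type":"number"}}},"gripper":{"type":"array","items":{"type":"number"}},"squeeze":{"type":"number"}},"required":["angular","delta_pos","gripper"]}

```bash
mkdir -p pics
cat > h.py <<'E'
import numpy as np, cv2
from scipy.spatial.transform import Rotation as R
from cell import telemetry, eyes, env, models
def camR(p):
    o=np.array(p["orientation"],float)
    if o.shape==(3,3): return o
    if o.size==4: return R.from_quat(o).as_matrix()
    return R.from_euler('xyz',o,degrees=True).as_matrix()
def ray(p,uv):
    d=np.linalg.inv(p["mtx"])@np.array([uv[0],uv[1],1.]); return np.array(p["origin"]),camR(p)@d
def at_z(p,uv,z):
    o,d=ray(p,uv); return o+d*(z-o[2])/d[2]
def tri(p1,u1,p2,u2):
    o1,d1=ray(p1,u1);o2,d2=ray(p2,u2)
    A=np.stack([d1,-d2],1); s=np.linalg.lstsq(A,o2-o1,rcond=None)[0]
    a,b=o1+d1*s[0],o2+d2*s[1]; return (a+b)/2,np.linalg.norm(a-b)
def proj(p,X):
    c=camR(p).T@(np.array(X)-np.array(p["origin"])); q=np.array(p["mtx"])@c; return q[:2]/q[2]
def save(p,name,box=None,scale=1):
    im=p["pixels"][:,:,::-1]
    if box: im=im[box[1]:box[3],box[0]:box[2]]
    cv2.imwrite(name,cv2.resize(im,None,fx=scale,fy=scale,interpolation=cv2.INTER_CUBIC))
E
python3 - <<'E'
from h import *
import pickle
for n in("scene","top"):
    p=eyes.read_camera(n); save(p,f"pics/{n}0.png",scale=1.5); pickle.dump(p,open(n+"0.pkl","wb"))
    print(n,p["mtx"],p["origin"],p["orientation"],p["shot"])
    for t in["pail","bail_mid","bail","stand","hook_tip_below","rod_foot","timer","vial","flask","small_beaker"]:
        try:
            print(t,[(np.round(d["centre"],1).tolist(),round(d["p"],2)) for d in models.search_frame(p,t)][:4])
        except Exception as e: print(t,e)
print(telemetry.get_obs(),env.finger_overhang)
E
```

```text
scene [[486.53812043   0.         256.31833097]
 [  0.         486.53812043 200.01552828]
 [  0.           0.           1.        ]] [-0.2376418  -0.7894675   1.06957075] [-130.98578166    0.21336658  -43.88326325] 1
pail [([177.9, 202.8], 0.75), ([241.0, 186.2], 0.69), ([211.1, 230.1], 0.55)]
bail_mid []
bail [([220.9, 228.1], 0.55)]
stand [([319.5, 227.9], 0.83), ([228.5, 193.7], 0.62)]
hook_tip_below [([319.6, 227.7], 0.61)]
rod_foot [([316.9, 228.9], 0.87)]
timer [([299.4, 198.0], 0.53), ([221.2, 185.2], 0.23)]
vial [([252.5, 226.3], 0.69)]
flask [([180.6, 171.7], 0.87)]
small_beaker [([380.9, 260.3], 0.84), ([319.5, 227.6], 0.32)]
top [[355.80624652   0.         260.9156684 ]
 [  0.         355.80624652 187.82367625]
 [  0.           0.           1.        ]] [0.40978804 0.02091818 1.11967912] [-171.25394165    0.40078776  -91.71298287] 2
pail [([217.3, 185.1], 0.91), ([250.1, 247.4], 0.79), ([184.4, 241.7], 0.69)]
bail_mid [([214.9, 204.4], 0.73)]
bail [([227.1, 205.2], 0.73), ([269.4, 210.3], 0.67), ([255.6, 235.2], 0.48)]
stand [([310.8, 166.6], 0.74)]
hook_tip_below [([309.8
[... 252 characters left out ...]
 array([-65.54132292,  18.39078958,  -4.01674739,  83.10753747,
         1.2962874 ,  78.5414493 ,  -3.26081921]), 'joint_velocities': array([-0.00995187, -0.0653807 , -0.06902832, -0.00196143,  0.05368475,
       -0.04606559,  0.03015277]), 'effort': array([ 2.00729978e-04, -4.91110075e+01, -4.02684007e-01, -3.12776327e+01,
       -6.37399522e-02,  3.34842782e-02,  1.65500995e-05]), 'tool_pos': array([0.26078885, 0.59540825, 0.23659961]), 'tool_rot': array([1.79994568e+02, 3.83203489e-03, 1.56350169e+02]), 'force': array([1.46011258e-01, 5.85641917e-05, 6.18414847e-01]), 'wrist_torque': array([-0.0547722 ,  0.05088856,  0.00301689]), 'grasp_force': 0.0, 'grip_width': 0.08715172569685} 0.014
```

View pics/scene0.png

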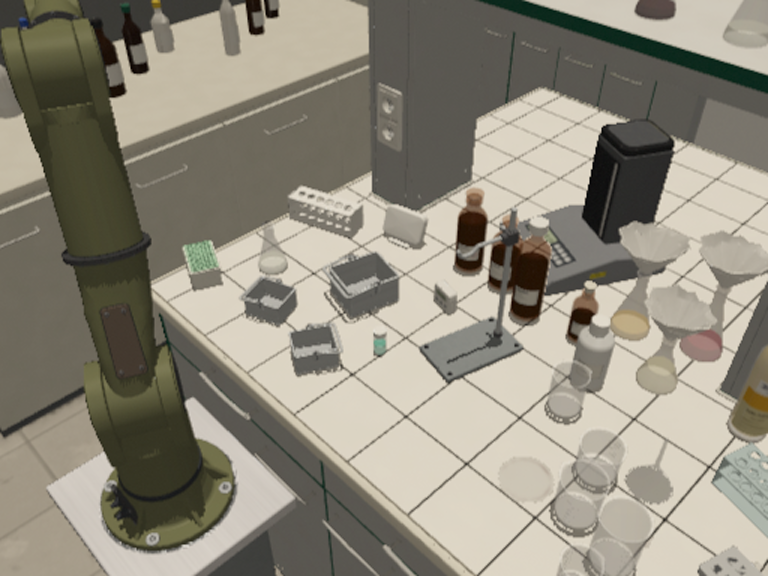

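View pics/top0.png

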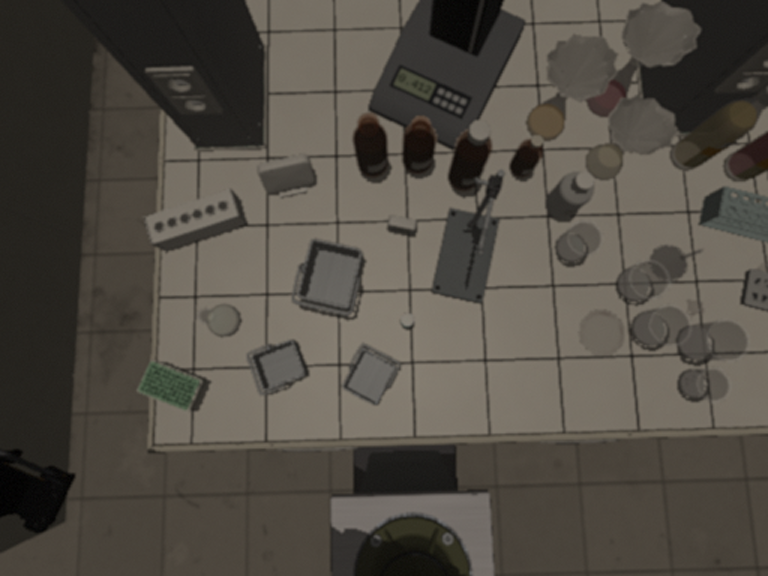

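The pictures show three pail-like things. In raw pixels (top / scene) they are (217,185)/(241,186), (184,243)/(178,200) and (248,249)/(210,230). The first is clearly the largest, so it fits. The stand is at top (310,167), with its rod end near (330,120). I'll confirm with one enlarged crop.

Run:
```python
from h import *
import pickle
s,t=[pickle.load(open(n+"0.pkl","rb")) for n in("scene","top")]
def crop(p,b,sc): return cv2.resize(p["pixels"][b[1]:b[3],b[0]:b[2],::-1],None,fx=sc,fy=sc,interpolation=cv2.INTER_CUBIC)
a=crop(t,(190,150,250,220),5); b=crop(s,(210,160,275,220),5)
c=crop(t,(280,105,345,205),3); d=crop(s,(270,130,355,260),2.4)
H=np.zeros((600,800,3),np.uint8)
def put(im,x,y):
    h,w=im.shape[:2]; h=min(h,600-y); w=min(w,800-x); H[y:y+h,x:x+w]=np.clip(im[:h,:w].astype(float)*1.3,0,255)
put(a,0,0);put(b,310,0);put(c,0,350)
put(cv2.resize(c,None,fx=.8,fy=.8),0,355);put(d,310,302)
put(crop(t,(160,220,275,275),2),530,320)
cv2.imwrite("pics/m1.png",H)
for z in(0,.07): print(z,at_z(t,(217,185),z),at_z(s,(241,186),z))
```

```text
0 [0.59565637 0.16338156 0.        ] [0.62606121 0.19094699 0.        ]
0.07 [0.58403627 0.15447505 0.07      ] [0.5695346  0.12678198 0.07      ]
```

View pics/m1.png

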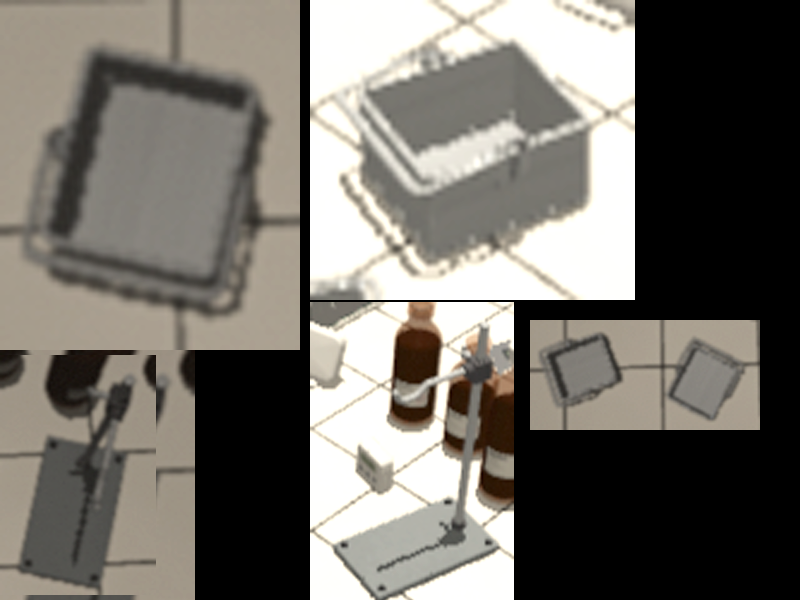

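The crop confirms the large pail. Its bail lies on the robot-facing side, parallel to the lower edge in the top view. The hook reaches from the rod clamp down towards the robot, at about (327,132)→(320,167) in top and (339,158)→(305,168) in scene. Next I fit the poses with models.

```bash
cat > fit.py <<'E'
from h import *
import pickle
from scipy.optimize import least_squares
s,t=[pickle.load(open(n+"0.pkl","rb")) for n in("scene","top")]
def W(P,q): 
    c,n=np.cos(P[2]),np.sin(P[2]); return np.array([P[0]+c*q[0]-n*q[1],P[1]+n*q[0]+c*q[1],q[2]])
a,b=.06,.052
obs=[(s,(251,168),(a,b,.07)),(s,(266.4,183.6),(a,-b,.07)),(s,(234,198.4),(-a,-b,.07)),(s,(220,178),(-a,b,.07)),(s,(234,212.4),(-a,-b,0)),(s,(266,201),(a,-b,0)),(t,(209,159.6),(a,b,.07)),(t,(242.4,168.4),(a,-b,.07))]
f=lambda P:np.concatenate([proj(p,W(P,q))-u for p,u,q in obs])
r=least_squares(f,[.58,.14,-.2],loss='soft_l1'); P=r.x
print("pail",P,np.degrees(P[2]),np.round(r.fun.reshape(-1,2),1).tolist())
def so(Q):
    o,h=Q[3],Q[4]; L=[]
    for sx,sy,us,ut in[(-1,1,(280.4,232.5),(288.3,193.8)),(1,1,(328.3,211.7),(300,139.2)),(1,-1,(348.3,231.3),(332,145.4)),(-1,-1,(299,253),(320.4,200.8))]:
        q=(o+sx*.094,sy*.055,.012); L+=[(s,us,q),(t,ut,q)]
    L+=[(s,(332.5,222.9),(.098,0,.012)),(s,(342.5,140.8),(.098,0,.328)),(t,(333,115.4),(.098,0,.328)),(s,(305,168),(-.02,0,h+.015)),(t,(320.4,167.5),(-.02,0,h+.015))]
    return L
g=lambda Q:np.concatenate([proj(p,W(Q,q))-u for p,u,q in so(Q)])
r=least_squares(g,[.6,-.1,-.2,0,.255],loss='soft_l1');Q=r.x
print("stand",Q,np.degrees(Q[2]),np.round(r.fun.reshape(-1,2),1).tolist())
np.save("pq.npy",np.r_[P,Q])
def line(im,p,T,pts,b,sc,c,closed=False):
    u=np.array([((proj(p,W(T,q))+.5-np.array(b[:2]))*sc) for q in pts]); cv2.polylines(im,[np.round(u*8).astype(np.int32)],closed,c,1,cv2.LINE_AA,3)
def over(p,b,sc):
    im=np.ascontiguousarray(np.clip(cv2.resize(p["pixels"][b[1]:b[3],b[0]:b[2],::-1],None,fx=sc,fy=sc,interpolation=cv2.INTER_CUBIC).astype(float)*1.2,0,255).astype(np.uint8))
    R4=[(a,b_),] if 0 else None
    for z in(0,.07): line(im,p,P,[(a,.052,z),(a,-.052,z),(-a,-.052,z),(-a,.052,z)],b,sc,(0,0,255),True)
    line(im,p,P,[(0,.06,.075),(-.071,.06,.0625),(-.071,-.06,.0625),(0,-.06,.075)],b,sc,(0,255,0))
    line(im,p,Q,[(Q[3]+i*.094,j*.055,.012) for i,j in((1,1),(1,-1),(-1,-1),(-1,1))],b,sc,(0,0,255),True)
    line(im,p,Q,[(.098,0,.012),(.098,0,.328)],b,sc,(255,0,0))
    h=Q[4]-.004
    line(im,p,Q,[(-.02,0,h+.019),(-.007,0,h),(.007,0,h),(.02,0,h+.012),(.098,0,h+.012)],b,sc,(0,255,0)); return im
if __name__=="__main__":
    H=np.zeros((600,800,3),np.uint8)
    for p,bx,sc,x,y in[(t,(190,150,250,220),4,0,0),(s,(210,160,275,220),5,0,285),(t,(285,105,345,205),6,330,0),(s,(275,130,355,260),4.5,0,0)][:3]:
        im=over(p,bx,sc); h,w=im.shape[:2]; h=min(h,600-y); H[y:y+h,x:x+w]=im[:h,:w]
    cv2.imwrite("pics/o1.png",H); cv2.imwrite("pics/o2.png",over(s,(280,135,350,235),6))
E
python3 fit.py
```

```text
pail [ 0.58977284  0.14130045 -0.25646425] -14.694319083463387 [[-0.0, -0.6], [-0.1, 0.7], [-0.5, -2.3], [-0.9, 0.3], [0.3, 0.0], [0.1, -0.5], [0.5, 0.5], [0.5, -0.8]]
stand [ 0.60201407 -0.12833617 -0.24725943  0.03226993  0.2579296 ] -14.166922068129727 [[-1.5, -2.6], [-0.6, 1.0], [0.0, -2.1], [-0.3, -1.0], [1.2, -1.0], [1.4, -0.1], [-0.4, -0.3], [1.8, 1.5], [-1.1, -0.1], [0.2, -2.3], [1.2, -0.3], [0.4, -0.1], [0.3, 1.2]]
```

View pics/o1.png

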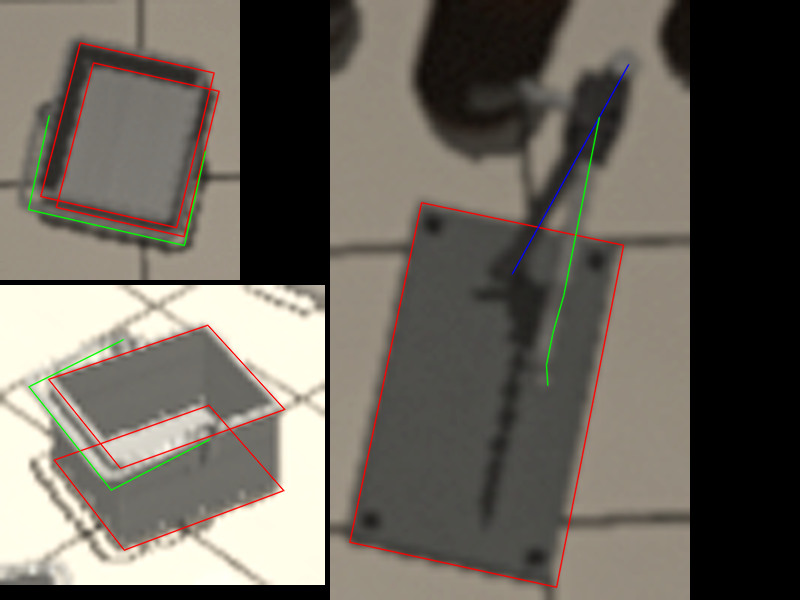

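View pics/o2.png

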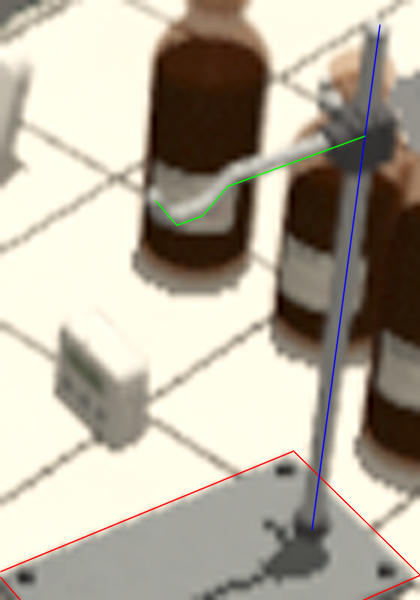

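The model overlay matches the pail, the bail and the stand; the hook sits about 1.5 px higher than modelled, so the seat is near 0.26. Next I check clearances around the folded-bail approach and plan the tilted fingertip.

```bash
cat > plan.py <<'E'
from h import *
P=np.load("pq.npy")[:3]; Q=np.load("pq.npy")[3:]
def ax(a): return np.array([np.cos(a),np.sin(a),0]),np.array([-np.sin(a),np.cos(a),0])
def toolR(yaw,theta):
    "closing along local y; tool z = cos(th) x - sin(th) Z"
    x,y=ax(yaw); z=np.cos(theta)*x-np.sin(theta)*np.array([0,0,1]); return np.stack([np.cross(y,z),y,z],1)
def cur():
    o=telemetry.get_obs(); return np.array(o["tool_pos"]),R.from_euler('xyz',o["tool_rot"],degrees=True).as_matrix(),o
def delta(p0,R0,p1,R1):
    return R0.T@(p1-p0)*100, R.from_matrix(R0.T@R1).as_rotvec()
E
python3 - <<'E'
from plan import *
import pickle
s,t=[pickle.load(open(n+"0.pkl","rb")) for n in("scene","top")]
for n,uv in [("sp1 corners",(202,225)),("",(207,247)),("sp1 c",(185,243)),("sp2",(244,230)),("sp2b",(267,241)),("sp2c",(230,250)),("vial",(271,213)),("timer",(268,151))]: print(n,at_z(t,uv,.05).round(3))
xp,yp=ax(P[2]); base=np.r_[P[:2],0]
th=np.radians(40); Rt=toolR(P[2],th); z=Rt[:,2]; up=-Rt[:,0] if Rt[2,0]<0 else Rt[:,0]
def tcp(cx,cz,th):  # upper corner at local x cx, height cz
    Rt=toolR(P[2],th); up=Rt[:,0]*np.sign(Rt[2,0]); return base+xp*cx+np.array([0,0,cz])-up*.0095-Rt[:,2]*.014,Rt
for cx,cz in[(-.12,.30),(-.12,.05),(-.069,.05)]: print(cx,cz,tcp(cx,cz,th)[0].round(4))
p0,R0,o=cur(); p1,R1=tcp(-.12,.30,th)
print(R0.round(3),R1.round(3)); print("d",delta(p0,R0,p1,R1))
E
```

```text
sp1 corners [0.467 0.203 0.05 ]
 [0.402 0.189 0.05 ]
sp1 c [0.415 0.254 0.05 ]
sp2 [0.449 0.078 0.05 ]
sp2b [0.414 0.01  0.05 ]
sp2c [0.391 0.121 0.05 ]
vial [ 0.497 -0.005  0.05 ]
timer [ 0.689 -0.002  0.05 ]
-0.12 0.3 [0.4574 0.176  0.3017]
-0.12 0.05 [0.4574 0.176  0.0517]
-0.069 0.05 [0.5067 0.1631 0.0517]
[[-0.916  0.401  0.   ]
 [ 0.401  0.916  0.   ]
 [-0.     0.    -1.   ]] [[-0.622  0.254  0.741]
 [ 0.163  0.967 -0.194]
 [-0.766  0.    -0.643]]
d (array([-34.83587546, -30.52926092,  -6.51276416]), array([-0.06811249, -0.87076681, -0.14628605]))
```

```bash
cat >> plan.py <<'E'
xp,yp=ax(P[2]); base=np.r_[P[:2],0]
def tcp(cx,cz,thd,ly=0.):
    Rt=toolR(P[2],np.radians(thd)); up=Rt[:,0]*np.sign(Rt[2,0]); return base+xp*cx+yp*ly+np.array([0,0,cz])-up*.0095-Rt[:,2]*.014,Rt
E
python3 - <<'E'
from plan import *
p0,R0,o=cur(); p1,R1=tcp(-.082,.22,48)
d,a=delta(p0,R0,p1,R1); print(p1,d,a)
for c in[(-.082,.045),(-.069,.045)]:
    p2,R2=tcp(*c,48); d,_=delta(p1,R1,p2,R2); print(p2.round(4),d.round(2)); p1=p2
E
```

```text
[0.49456442 0.16626782 0.22404729] [-38.62888034 -29.93218116   1.25497794] [-0.05720037 -0.73144393 -0.14926713]
[0.4946 0.1663 0.049 ] [11.71  0.   13.01]
[0.5071 0.163  0.049 ] [-0.97  0.    0.87]
```

Request:
drive_tool(angular=[[0, 0, 0], [0, 0, 0], [0, 0, 0], [0, 0, 0], [0, 0, 0], [0, 0, 0], [0, 0, 0], [0, 0, 0], [0, 0, 0], [0, 0, 0], [0, 0, 0], [0, 0, 0], [0, 0, 0], [0, 0, 0], [0, 0, 0], [0, 0, 0], [0, 0, 0]], delta_pos=[[-2.4, -1.9, -0.4], [-2.4, -1.9, -0.4], [-2.4, -1.9, -0.4], [-2.4, -1.9, -0.4], [-2.4, -1.9, -0.4], [-2.4, -1.9, -0.4], [-2.4, -1.9, -0.4], [-2.4, -1.9, -0.4], [-2.4, -1.9, -0.4], [-2.4, -1.9, -0.4], [-2.4, -1.9, -0.4], [-2.4, -1.9, -0.4], [-2.4, -1.9, -0.4], [-2.4, -1.9, -0.4], [-2.4, -1.9, -0.4], [-2.4, -1.9, -0.4], [0, 0, 0]], gripper=[0, 0, 0, 0, 0, 0, 0, 0, 0, 0, 0, 0, 0, 0, 0, 0, 0])

```text
time_s: 2.8
tool_pos: [0.4929, 0.1578, 0.3015]
tool_rot: [-180.0, 0.2, 155.9]
force: [1.6, 0.2, -0.2]
grip_width: 0.0006
grasp_force: 0.0
```

Request:
drive_tool(angular=[[-0.0095, -0.12, -0.025], [-0.0095, -0.12, -0.025], [-0.0095, -0.12, -0.025], [-0.0095, -0.12, -0.025], [-0.0095, -0.12, -0.025], [-0.0095, -0.12, -0.025], [0, 0, 0]], delta_pos=[[0, 0, 0], [0, 0, 0], [0, 0, 0], [0, 0, 0], [0, 0, 0], [0, 0, 0], [0, 0, 0]], gripper=[0, 0, 0, 0, 0, 0, 0])

```text
time_s: 3.5
tool_pos: [0.4945, 0.1716, 0.2949]
tool_rot: [-179.2, 41.2, 166.0]
force: [0.3, -0.7, 0.1]
grip_width: 0.0003
grasp_force: 0.0
```

```bash
cat > go.py <<'E'
import sys
from plan import *
# args: cx,cz,th[,ly] ... successive targets
p,Rr,o=cur(); print("t",o["time_s"],p.round(4),o["tool_rot"].round(2),"F",o["force"].round(2),"w",round(o["grip_width"],4),round(o["grasp_force"],1))
for a in sys.argv[1:]:
    v=[float(k) for k in a.split(",")]; p1,R1=tcp(*v); d,w=delta(p,Rr,p1,R1); print(a,p1.round(4),d.round(2),w.round(4)); p,Rr=p1,R1
E
python3 go.py -.082,.22,48 -.082,.045,48 -.069,.045,48
```

```text
t 3.5 [0.4945 0.1716 0.2949] [-179.2    41.15  166.02] F [ 0.26 -0.66  0.11] w 0.0003 0.0
-.082,.22,48 [0.4946 0.1663 0.224 ] [ 4.56 -0.44  5.43] [-0.0057 -0.0147  0.0094]
-.082,.045,48 [0.4946 0.1663 0.049 ] [11.71  0.   13.01] [0. 0. 0.]
-.069,.045,48 [0.5071 0.163  0.049 ] [-0.97  0.    0.87] [0. 0. 0.]
```

Request:
drive_tool(angular=[[-0.006, -0.015, 0.009], [0, 0, 0], [0, 0, 0], [0, 0, 0], [0, 0, 0], [0, 0, 0], [0, 0, 0]], delta_pos=[[2.2, -0.44, 2.5], [2.2, 0, 2.5], [2.2, 0, 2.5], [2.2, 0, 2.5], [2.2, 0, 2.5], [2.2, 0, 2.5], [0, 0, 0]], gripper=[0, 0, 0, 0, 0, 0, 0])

```text
time_s: 4.2
tool_pos: [0.4976, 0.1618, 0.0948]
tool_rot: [-180.0, 41.8, 164.7]
force: [0.7, -0.6, -0.0]
grip_width: 0.0005
grasp_force: 0.0
```

```bash
python3 go.py  -.082,.045,48 -.069,.045,48
python3 - <<'E'
from h import *
import fit
s=eyes.read_camera("scene");t=eyes.read_camera("top")
H=np.zeros((600,800,3),np.uint8)
for p,b,sc,x in[(s,(150,130,280,250),3.2,0),(t,(170,140,270,270),3.8,418)]:
    im=fit.over(p,b,sc);h,w=im.shape[:2];H[:h,x:x+w]=im[:,:800-x]
cv2.imwrite("pics/c1.png",H)
E
```

```text
t 4.2 [0.4976 0.1618 0.0948] [-179.95   41.77  164.69] F [ 0.71 -0.58 -0.01] w 0.0005 0.0
-.082,.045,48 [0.4946 0.1663 0.049 ] [3.35 0.35 3.14] [-0.008  -0.004  -0.0079]
-.069,.045,48 [0.5071 0.163  0.049 ] [-0.97  0.    0.87] [0. 0. 0.]
pail [ 0.58977284  0.14130045 -0.25646425] -14.694319083463387 [[-0.0, -0.6], [-0.1, 0.7], [-0.5, -2.3], [-0.9, 0.3], [0.3, 0.0], [0.1, -0.5], [0.5, 0.5], [0.5, -0.8]]
stand [ 0.60201407 -0.12833617 -0.24725943  0.03226993  0.2579296 ] -14.166922068129727 [[-1.5, -2.6], [-0.6, 1.0], [0.0, -2.1], [-0.3, -1.0], [1.2, -1.0], [1.4, -0.1], [-0.4, -0.3], [1.8, 1.5], [-1.1, -0.1], [0.2, -2.3], [1.2, -0.3], [0.4, -0.1], [0.3, 1.2]]
```

View pics/c1.png

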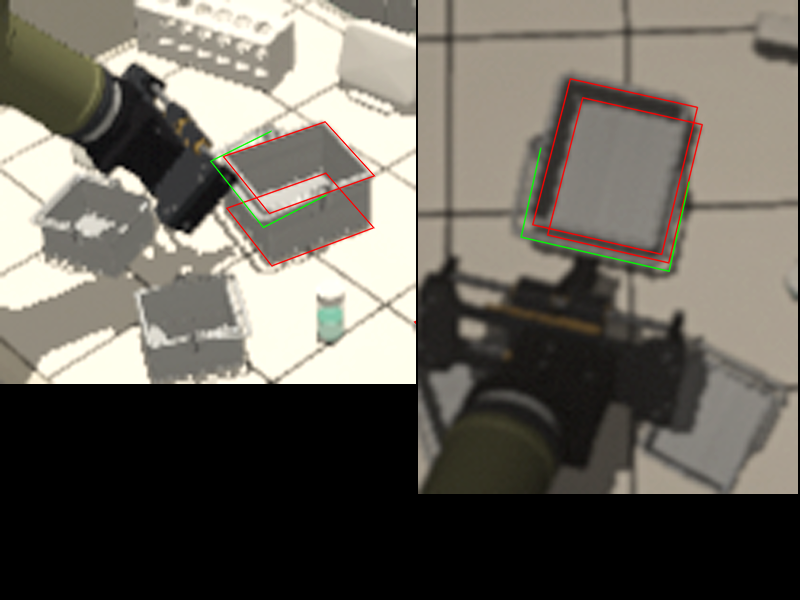

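Request:
drive_tool(angular=[[-0.008, -0.004, -0.008], [0, 0, 0], [0, 0, 0], [0, 0, 0], [0, 0, 0], [0, 0, 0]], delta_pos=[[0.7, 0.07, 0.6], [0.7, 0.07, 0.6], [0.7, 0.07, 0.6], [0.7, 0.07, 0.6], [0.7, 0.07, 0.6], [0, 0, 0]], gripper=[0, 0, 0, 0, 0, 0])

```text
time_s: 4.9
tool_pos: [0.4955, 0.1704, 0.0546]
tool_rot: [179.4, 42.4, 165.1]
force: [0.7, 0.3, 0.6]
grip_width: 0.0009
grasp_force: 0.0
```

```bash
python3 go.py  -.069,.047,48
```

```text
t 4.9 [0.4955 0.1704 0.0546] [179.42  42.43 165.1 ] F [0.67 0.26 0.56] w 0.0009 0.0
-.069,.047,48 [0.5071 0.163  0.051 ] [-0.73 -0.43  1.15] [ 0.0077  0.0075 -0.0026]
```

```bash
cat >> plan.py <<'E'
def avg(n=6):
    ps=[];rs=[];fs=[]
    for i in range(n):
        o=telemetry.get_obs(); ps.append(o["tool_pos"]); rs.append(R.from_euler('xyz',o["tool_rot"],degrees=True)); fs.append(o["force"]); eyes.read_camera("top")
    return np.array(ps),R.concatenate(rs),np.array(fs),telemetry.get_obs()
E
python3 - <<'E'
from plan import *
p,r,f,o=avg(6); print(p.round(4),f.round(2),r.as_euler('xyz',degrees=True).round(1),o["time_s"])
E
```

```text
[[0.4955 0.1704 0.0546]
 [0.4956 0.1704 0.0549]
 [0.4956 0.1704 0.0549]
 [0.4954 0.1705 0.0548]
 [0.4952 0.1704 0.0545]
 [0.495  0.1702 0.0541]] [[ 0.67  0.26  0.56]
 [-0.32 -0.12  0.21]
 [-0.4  -0.09  0.51]
 [ 0.67 -0.25 -0.48]
 [-0.48  1.   -0.17]
 [-0.74 -0.68  0.19]] [[179.4  42.4 165.1]
 [179.4  42.4 165.1]
 [179.4  42.4 165.1]
 [179.4  42.4 165.1]
 [179.4  42.4 165.1]
 [179.4  42.4 165.1]] 5.2
```

Request:
drive_tool(angular=[[0, 0, 0], [0, 0, 0], [0, 0, 0], [0, 0, 0], [0, 0, 0], [0, 0, 0]], delta_pos=[[-0.2, -0.1, 0.28], [-0.2, -0.1, 0.28], [-0.2, -0.1, 0.28], [-0.2, -0.1, 0.28], [0, 0, 0], [0, 0, 0]], gripper=[0, 0, 0, 0, 0, 0])

```text
time_s: 5.8
tool_pos: [0.5061, 0.1625, 0.0495]
tool_rot: [179.6, 42.3, 165.2]
force: [0.3, 0.1, -0.1]
grip_width: 0.0005
grasp_force: 0.0
```

```bash
python3 go.py  -.069,.047,48
python3 - <<'E'
from h import *
import fit
s=eyes.read_camera("scene");t=eyes.read_camera("top")
H=np.zeros((600,800,3),np.uint8)
for p,b,sc,x in[(s,(195,150,275,235),5,0),(t,(190,150,250,240),6,402)]:
    im=cv2.resize(p["pixels"][b[1]:b[3],b[0]:b[2],::-1],None,fx=sc,fy=sc,interpolation=cv2.INTER_CUBIC);h,w=im.shape[:2];H[:min(h,600),x:x+w]=im[:600,:800-x]
cv2.imwrite("pics/c2.png",H)
E
```

```text
t 5.8 [0.5061 0.1625 0.0495] [179.56  42.29 165.24] F [ 0.25  0.11 -0.06] w 0.0005 0.0
-.069,.047,48 [0.5071 0.163  0.051 ] [-0.17  0.07 -0.05] [ 0.0069  0.005  -0.0008]
pail [ 0.58977284  0.14130045 -0.25646425] -14.694319083463387 [[-0.0, -0.6], [-0.1, 0.7], [-0.5, -2.3], [-0.9, 0.3], [0.3, 0.0], [0.1, -0.5], [0.5, 0.5], [0.5, -0.8]]
stand [ 0.60201407 -0.12833617 -0.24725943  0.03226993  0.2579296 ] -14.166922068129727 [[-1.5, -2.6], [-0.6, 1.0], [0.0, -2.1], [-0.3, -1.0], [1.2, -1.0], [1.4, -0.1], [-0.4, -0.3], [1.8, 1.5], [-1.1, -0.1], [0.2, -2.3], [1.2, -0.3], [0.4, -0.1], [0.3, 1.2]]
```

View pics/c2.png

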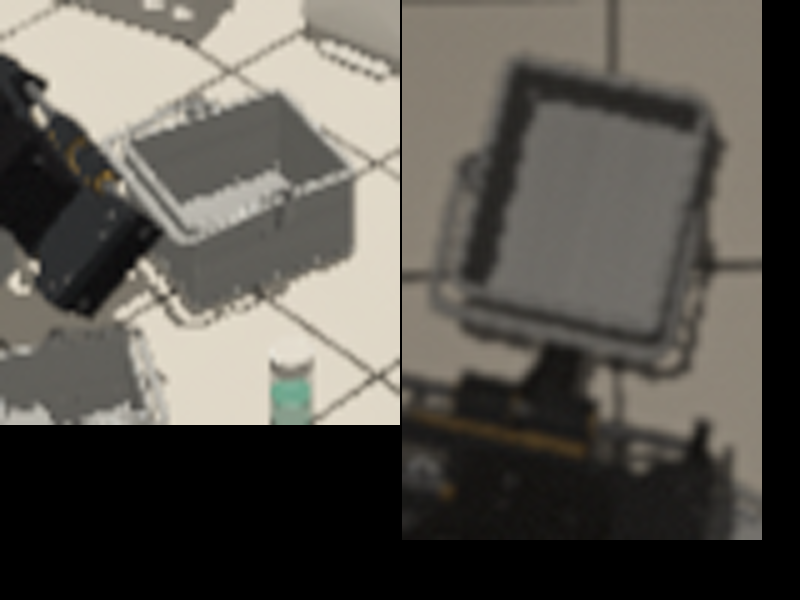

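The fingertip is under the middle of the bar: in the right-hand crop the tip disappears beneath the bar at (565,345). Now I swing it along the arc.

Request:
drive_tool(angular=[[0, 0, 0], [0, 0, 0], [0, 0, 0], [0, 0, 0], [0, 0, 0], [0, 0, 0], [0, 0, 0], [0, 0, 0], [0, 0, 0], [0, 0, 0], [0, 0, 0], [0, 0, 0], [0, 0, 0], [0, 0, 0]], delta_pos=[[-0.33, 0, -0.27], [-0.33, 0, -0.27], [-0.33, 0, -0.37], [-0.33, 0, -0.37], [-0.33, 0, -0.37], [-0.34, 0, -0.37], [-0.34, 0, -0.38], [-0.44, 0, -0.27], [-0.44, 0, -0.25], [-0.44, 0, -0.24], [-0.44, 0, -0.22], [-0.44, 0, -0.2], [0, 0, 0], [0, 0, 0]], gripper=[0, 0, 0, 0, 0, 0, 0, 0, 0, 0, 0, 0, 0, 0])

```text
time_s: 7.3
tool_pos: [0.5154, 0.1597, 0.1069]
tool_rot: [179.5, 42.3, 165.2]
force: [-1.5, -0.8, 0.5]
grip_width: 0.0008
grasp_force: 0.0
```

```bash
python3 go.py  -.060,.1024,48
python3 - <<'E'
from h import *
s=eyes.read_camera("scene");t=eyes.read_camera("top")
H=np.zeros((600,800,3),np.uint8)
for p,b,sc,x in[(s,(195,130,275,235),5,0),(t,(190,150,250,240),6,402)]:
    im=cv2.resize(p["pixels"][b[1]:b[3],b[0]:b[2],::-1],None,fx=sc,fy=sc,interpolation=cv2.INTER_CUBIC);h,w=im.shape[:2];H[:min(h,600),x:x+w]=im[:600,:800-x]
cv2.imwrite("pics/c3.png",H)
E
```

```text
t 7.3 [0.5154 0.1597 0.1069] [179.54  42.33 165.21] F [-1.45 -0.79  0.52] w 0.0008 0.0
-.060,.1024,48 [0.5158 0.1607 0.1064] [0.02 0.1  0.05] [ 0.0069  0.0057 -0.0013]
```

View pics/c3.png

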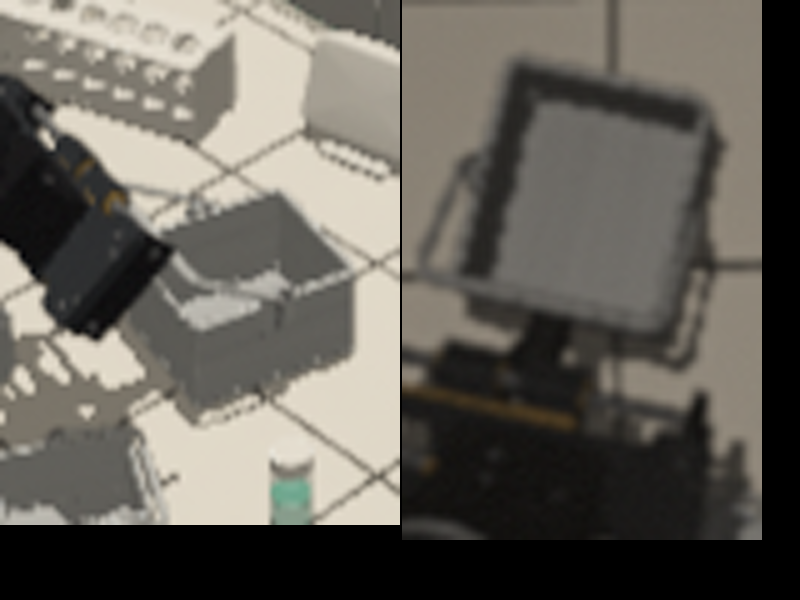

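The bail is about 30° above level on the fingertip and the pail has not moved. Continuing to upright.

Request:
drive_tool(angular=[[0, 0, 0], [0, 0, 0], [0, 0, 0], [0, 0, 0], [0, 0, 0], [0, 0, 0], [0, 0, 0], [0, 0, 0], [0, 0, 0], [0, 0, 0], [0, 0, 0], [0, 0, 0], [0, 0, 0], [0, 0, 0], [0, 0, 0], [0, 0, 0], [0, 0, 0]], delta_pos=[[-0.5, 0, -0.14], [-0.5, 0, -0.1], [-0.5, 0, -0.07], [-0.5, 0, -0.03], [-0.5, 0, 0], [-0.49, 0, 0.04], [-0.49, 0, 0.07], [-0.49, 0, 0.11], [-0.49, 0, 0.14], [-0.49, 0, 0.17], [-0.43, 0, 0.2], [-0.43, 0, 0.24], [-0.42, 0, 0.27], [-0.42, 0, 0.3], [-0.42, 0, 0.32], [0, 0, 0], [0, 0, 0]], gripper=[0, 0, 0, 0, 0, 0, 0, 0, 0, 0, 0, 0, 0, 0, 0, 0, 0])

```text
time_s: 9.1
tool_pos: [0.5757, 0.144, 0.1429]
tool_rot: [179.6, 42.3, 165.2]
force: [-0.3, -0.2, -0.1]
grip_width: 0.0003
grasp_force: 0.0
```

```bash
python3 go.py  .0024,.1384,48
python3 - <<'E'
from plan import *
import pickle
from fit import W
s=eyes.read_camera("scene");t=eyes.read_camera("top")
H=np.zeros((600,800,3),np.uint8)
for p,b,sc,x in[(s,(195,110,275,220),5,0),(t,(185,150,255,240),5.7,402)]:
    im=np.ascontiguousarray(cv2.resize(p["pixels"][b[1]:b[3],b[0]:b[2],::-1],None,fx=sc,fy=sc,interpolation=cv2.INTER_CUBIC))
    for g in(90,):
        a=np.radians(g); q=[(0,.06,.075),(-.072*np.cos(a),.06,.075+.072*np.sin(a)),(-.072*np.cos(a),-.06,.075+.072*np.sin(a)),(0,-.06,.075)]
        u=np.array([(proj(p,W(P,k))+.5-b[:2])*sc for k in q]); cv2.polylines(im,[u.astype(np.int32)],False,(0,255,0),1)
    h,w=im.shape[:2];H[:min(h,600),x:x+w]=im[:600,:800-x]
cv2.imwrite("pics/c4.png",H)
E
```

```text
t 9.1 [0.5757 0.144  0.1429] [179.56  42.3  165.24] F [-0.34 -0.17 -0.06] w 0.0003 0.0
.0024,.1384,48 [0.5762 0.1449 0.1424] [0.01 0.09 0.05] [ 0.007   0.0052 -0.0008]
pail [ 0.58977284  0.14130045 -0.25646425] -14.694319083463387 [[-0.0, -0.6], [-0.1, 0.7], [-0.5, -2.3], [-0.9, 0.3], [0.3, 0.0], [0.1, -0.5], [0.5, 0.5], [0.5, -0.8]]
stand [ 0.60201407 -0.12833617 -0.24725943  0.03226993  0.2579296 ] -14.166922068129727 [[-1.5, -2.6], [-0.6, 1.0], [0.0, -2.1], [-0.3, -1.0], [1.2, -1.0], [1.4, -0.1], [-0.4, -0.3], [1.8, 1.5], [-1.1, -0.1], [0.2, -2.3], [1.2, -0.3], [0.4, -0.1], [0.3, 1.2]]
```

View pics/c4.png

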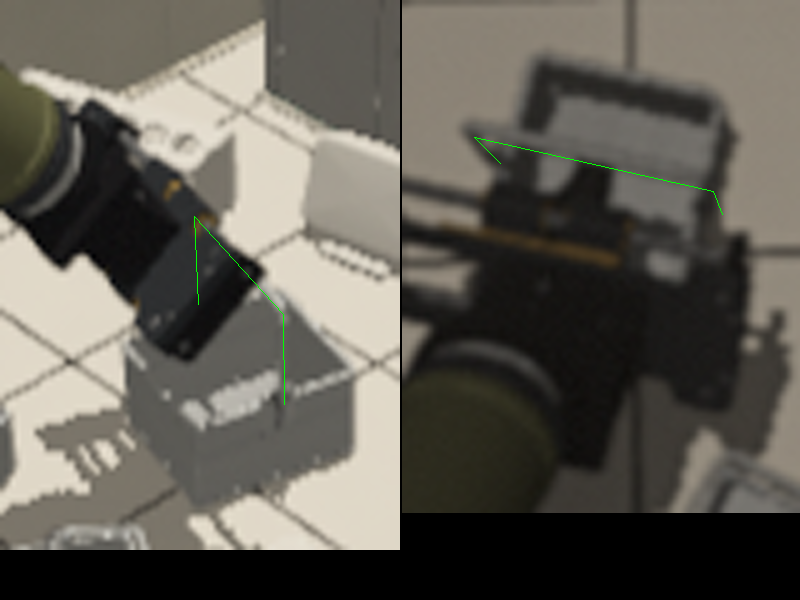

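The bail stands upright: the bar in the top view lies on the 90° model line to within about 1 px, and the pail has not moved. Now I retreat the finger and prepare the pinch.

Request:
drive_tool(angular=[[0, 0, 0], [0, 0, 0], [0, 0, 0], [0, 0, 0], [0, 0, 0], [0, 0, 0], [0, 0, 0], [0, 0, 0], [0, 0, 0]], delta_pos=[[0.5, 0, 0], [0.5, 0, 0], [0.3, 0, -1], [0, 0, -2.5], [0, 0, -3], [0, 0, -3], [0, 0, -3], [0, 0, -3], [0, 0, 0]], gripper=[0, 0, 0, 0, 0, 0, 0, 0, 0])

```text
time_s: 10.1
tool_pos: [0.4698, 0.1818, 0.2472]
tool_rot: [179.8, 42.3, 165.5]
force: [-0.5, 0.3, -0.3]
grip_width: 0.0004
grasp_force: 0.0
```

```bash
cat >> plan.py <<'E'
def pinchR(yaw,tilt,sg=1):
    x,_=ax(yaw); Z=np.array([0,0,1.]); t=np.radians(tilt); z=np.sin(t)*x-np.cos(t)*Z; y=sg*(np.cos(t)*x+np.sin(t)*Z); return np.stack([np.cross(y,z),y,z],1)
def pinch(bar,yaw,tilt,sg=1):
    Rr=pinchR(yaw,tilt,sg); return np.array(bar)+.005*Rr[:,2],Rr
E
python3 - <<'E'
from plan import *
p,Rr,o=cur(); print(o["time_s"],p.round(4),o["qpos"].round(1))
bar=base+.037*yp+np.array([0,0,.147])
for sg in(1,-1):
    p1,R1=pinch(bar+np.array([0,0,.09]),P[2],15,sg); d,w=delta(p,Rr,p1,R1); print(sg,p1.round(4),d.round(2),w.round(4),np.degrees(np.linalg.norm(w)),"tilt-only z",Rr.T@(p1-p))
E
```

```text
10.1 [0.4698 0.1818 0.2472] [-38.7 -17.3  -9.3 128.5  43.   54.7   6.2]
1 [0.6004 0.1768 0.2322] [-8.43  2.73  9.72] [0.3786 0.3691 1.5427] 93.43787269323578 tilt-only z [-0.08428658  0.02733886  0.09719502]
-1 [0.6004 0.1768 0.2322] [-8.43  2.73  9.72] [-0.3686  0.3782 -1.5339] 92.94945290586996 tilt-only z [-0.08428658  0.02733886  0.09719502]
```

Request:
drive_tool(angular=[[0, 0, 0], [0, 0, 0], [0.029, 0.0284, 0.1187], [0.029, 0.0284, 0.1187], [0.029, 0.0284, 0.1187], [0.029, 0.0284, 0.1187], [0.029, 0.0284, 0.1187], [0.029, 0.0284, 0.1187], [0.029, 0.0284, 0.1187], [0.029, 0.0284, 0.1187], [0.029, 0.0284, 0.1187], [0.029, 0.0284, 0.1187], [0.029, 0.0284, 0.1187], [0.029, 0.0284, 0.1187], [0.029, 0.0284, 0.1187], [0, 0, 0], [0, 0, 0]], delta_pos=[[-2, 0.5, 0], [-2, 0.5, 0], [0, 0, 0], [0, 0, 0], [0, 0, 0], [0, 0, 0], [0, 0, 0], [0, 0, 0], [0, 0, 0], [0, 0, 0], [0, 0, 0], [0, 0, 0], [0, 0, 0], [0, 0, 0], [0, 0, 0], [0, 0, 0], [0, 0, 0]], gripper=[0, 0, 0, 0, 0, 0, 0, 0, 0, 0, 0, 0, 0, 0, 5, 5, 5])

```text
time_s: 11.8
tool_pos: [0.502, 0.179, 0.2724]
tool_rot: [165.0, 0.1, 75.0]
force: [-0.7, -0.1, 0.8]
grip_width: 0.0169
grasp_force: 0.0
```

Run:
```python
from plan import *
p,Rr,o=cur(); print(o["time_s"],p.round(4),o["tool_rot"].round(1),o["qpos"].round(1),o["grip_width"])
bar=base+.037*yp+np.array([0,0,.147])
for h in(.07,0):
    p1,R1=pinch(bar+np.array([0,0,h]),P[2],15,1); d,w=delta(p,Rr,p1,R1); print(p1.round(4),d.round(2),w.round(4)); p,Rr=p1,R1
```

```text
11.8 [0.502  0.179  0.2724] [1.65e+02 1.00e-01 7.50e+01] [-28.3  -5.3  -1.1 106.6  11.3  68.3 -47.7] 0.016873016573160118
[0.6004 0.1768 0.2122] [2.35 7.68 8.29] [ 0.0007  0.0036 -0.0046]
[0.6004 0.1768 0.1422] [ 0.   -1.81  6.76] [0. 0. 0.]
```

Request:
drive_tool(angular=[[0, 0.0036, -0.0046], [0, 0, 0], [0, 0, 0], [0, 0, 0], [0, 0, 0], [0, 0, 0], [0, 0, 0]], delta_pos=[[0.47, 1.54, 1.66], [0.47, 1.54, 1.66], [0.47, 1.54, 1.66], [0.47, 1.54, 1.66], [0.47, 1.54, 1.66], [0, 0, 0], [0, 0, 0]], gripper=[6, 6, 6, 6, 6, 6, 6])

```text
time_s: 12.5
tool_pos: [0.5999, 0.1783, 0.2117]
tool_rot: [165.1, 0.0, 75.3]
force: [-0.4, 0.9, 1.1]
grip_width: 0.0593
grasp_force: 0.0
```

```bash
cat > pre.py <<'E'
from plan import *
import sys
p,Rr,o=cur(); print(o["time_s"],p.round(4),o["tool_rot"].round(1),o["grip_width"])
bar=base+.037*yp+np.array([0,0,.147])
for h in map(float,sys.argv[1:]):
    p1,R1=pinch(bar+np.array([0,0,h]),P[2],15,1); d,w=delta(p,Rr,p1,R1); print(p1.round(4),d.round(2),w.round(4)); p,Rr=p1,R1
E
python3 pre.py .07 0
```

```text
12.5 [0.5999 0.1783 0.2117] [165.1   0.   75.3] 0.05932568021958143
[0.6004 0.1768 0.2122] [-0.14  0.09 -0.02] [-0.0011  0.0002  0.0005]
[0.6004 0.1768 0.1422] [ 0.   -1.81  6.76] [0. 0. 0.]
```

Request:
drive_tool(angular=[[0, 0, 0], [0, 0, 0], [0, 0, 0], [0, 0, 0], [0, 0, 0], [0, 0, 0], [0, 0, 0], [0, 0, 0], [0, 0, 0]], delta_pos=[[-0.02, -0.25, 0.96], [-0.02, -0.25, 0.96], [-0.02, -0.25, 0.96], [-0.02, -0.25, 0.96], [-0.02, -0.24, 0.96], [-0.02, -0.24, 0.96], [-0.02, -0.24, 0.96], [0, 0, 0], [0, 0, 0]], gripper=[6, 6, 6, 6, 6, 6, 6, 6, 6])

```text
time_s: 13.4
tool_pos: [0.6011, 0.1765, 0.1428]
tool_rot: [165.0, -0.0, 75.2]
force: [0.2, -0.6, -0.0]
grip_width: 0.0597
grasp_force: 0.0
```

```bash
python3 pre.py 0
python3 - <<'E'
from h import *
s=eyes.read_camera("scene");t=eyes.read_camera("top")
for p in(s,t):
  for n in("bail","bail_mid"):
    print(n,[(np.round(d["centre"],1).tolist(),round(d["p"],2)) for d in models.search_frame(p,n)][:3])
E
```

```text
13.4 [0.6011 0.1765 0.1428] [165.   -0.   75.2] 0.05968111680383952
[0.6004 0.1768 0.1422] [ 0.   -0.09  0.04] [-0.0002 -0.0005 -0.0014]
bail [([220.4, 224.8], 0.61), ([318.0, 225.8], 0.45), ([243.0, 162.6], 0.44)]
bail_mid [([241.6, 166.4], 0.58), ([164.6, 193.5], 0.58), ([226.0, 230.3], 0.54)]
bail [([257.3, 237.6], 0.59)]
bail_mid [([225.9, 177.0], 0.63)]
```

Request:
drive_tool(angular=[[0, 0, 0], [0, 0, 0], [0, 0, 0], [0, 0, 0], [0, 0, 0], [0, 0, 0], [0, 0, 0], [0, 0, 0], [0, 0, 0], [0, 0, 0]], delta_pos=[[0, 0, 0], [0, 0, 0], [0, 0, 0], [0, 0, 0], [0, 0, 0], [0, 0, 0], [0, 0, 0], [0, 0, 0], [0, 0, 0], [0, 0, 0]], gripper=[4, 3, 2, 1, 0.5, 0, 0, 0, 0, 0], squeeze=10)

```text
time_s: 14.7
tool_pos: [0.6013, 0.1765, 0.1431]
tool_rot: [165.0, -0.1, 75.2]
force: [0.3, -0.7, -0.1]
grip_width: 0.0073
grasp_force: 10.0
```

Request:
drive_tool(angular=[[0, 0, 0], [0, 0, 0], [0, 0, 0]], delta_pos=[[0, 0, 0], [0, 0, 0], [0, 0, 0]], gripper=[0, 0, 0], squeeze=60)

```text
time_s: 15.0
tool_pos: [0.6013, 0.1765, 0.1432]
tool_rot: [165.0, -0.1, 75.2]
force: [0.5, 0.9, -0.2]
grip_width: 0.0057
grasp_force: 60.0
```

Run:
```python
from plan import *
p,Rr,o=cur(); print(o["time_s"],p.round(4),o["grip_width"],o["grasp_force"],o["force"],o["wrist_torque"])
print(Rr.T@np.array([0,0,1.]))
# path: keep offset of bar from TCP; route
def barat(): return p-.005*Rr[:,2]
print("bar pinch pt",barat(), "bail mid est",barat()-.037*yp)
xs,ys=ax(Q[2]); st=np.r_[Q[:2],0]; 
for n,(lx,z) in{"side":(-.10,.31),"over":(0,.31)}.items():
    b=st+xs*lx+ys*.037+np.array([0,0,z]); p1,R1=pinch(b,Q[2],15); d,w=delta(p,Rr,p1,R1); print(n,p1.round(4),d.round(2),w.round(3)); p,Rr=p1,R1
```

```text
15.0 [0.6013 0.1765 0.1432] 0.0057231926928139835 59.99907374382019 [ 0.49343834  0.94054577 -0.22122667] [-0.04614699  0.17173349  0.05383659]
[ 0.00116791  0.25922989 -0.96581494]
bar pinch pt [0.60004262 0.17684868 0.14799727] bail mid est [0.59065713 0.14105884 0.14799727]
side [ 0.5154 -0.0683  0.3052] [-25.85   2.21 -16.21] [ 0.     0.002 -0.01 ]
over [ 0.6123 -0.0928  0.3052] [0.   9.66 2.59] [0. 0. 0.]
```

Request:
drive_tool(angular=[[0, 0, 0], [0, 0, 0], [0, 0, 0], [0, 0, 0], [0, 0, 0], [0, 0, 0], [0, 0, 0]], delta_pos=[[0, 0.1, -0.4], [0, 0.13, -0.5], [0, 0.21, -0.77], [0, 0.26, -0.97], [0, 0.26, -0.97], [0, 0, 0], [0, 0, 0]], gripper=[0, 0, 0, 0, 0, 0, 0])

```text
time_s: 15.7
tool_pos: [0.6013, 0.1767, 0.181]
tool_rot: [165.0, -0.1, 75.2]
force: [0.1, 0.6, -4.9]
grip_width: 0.006
grasp_force: 60.0
```

Run:
```python
from plan import *
p,Rr,o=cur(); print(o["time_s"],p.round(4),o["tool_rot"],o["grip_width"],o["grasp_force"],o["force"],o["wrist_torque"])
s=eyes.read_camera("scene");t=eyes.read_camera("top")
H=np.zeros((600,800,3),np.uint8)
for q,b,sc,x in[(s,(195,110,275,220),5,0),(t,(185,140,255,240),5.7,402)]:
    im=cv2.resize(q["pixels"][b[1]:b[3],b[0]:b[2],::-1],None,fx=sc,fy=sc,interpolation=cv2.INTER_CUBIC);h,w=im.shape[:2];H[:min(h,600),x:x+w]=im[:600,:800-x]
cv2.imwrite("pics/c5.png",H)
c=models.cut_out(s,"pail")
for d in c: 
    m=d["pixels"]; r=cv2.minAreaRect(np.argwhere(m)[:,::-1].astype(np.float32)); print(np.round(d["centre"]),d["p"],r)
```

```text
15.7 [0.6013 0.1767 0.181 ] [ 1.64957599e+02 -1.04881443e-01  7.52283635e+01] 0.0060452943273762265 60.00153064727783 [ 0.07747105  0.57912491 -4.91077501] [ 0.19359396  0.59869762 -0.04604508]
[209. 232.] 0.93 ((210.53057861328125, 231.37042236328125), (32.04153823852539, 34.0688591003418), 81.46923065185547)
[241. 180.] 0.56 ((241.68214416503906, 179.0236053466797), (37.862003326416016, 45.459041595458984), 70.82098388671875)
[179. 204.] 0.56 ((179.12942504882812, 200.18235778808594), (32.97343063354492, 33.298828125), 40.60129928588867)
```

The pail is held at about 4.9 N, so it weighs about 0.5 kg. I carry it up and across to the hook's -x side.

Request:
drive_tool(angular=[[0, 0, 0], [0, 0, 0], [0, 0, 0], [0, 0, 0], [0, 0, 0], [0, 0, 0], [0, 0, 0], [0, 0, 0], [0, 0, 0], [0, 0, 0], [0, 0, 0], [0, 0, 0]], delta_pos=[[0, 0.13, -0.5], [0, 0.26, -1.0], [0, 0.35, -1.3], [0, 0.4, -1.5], [0, 0.4, -1.5], [0, 0.4, -1.5], [0, 0.4, -1.5], [0, 0.35, -1.3], [0, 0.26, -1.0], [0, 0.24, -0.9], [0, 0, 0], [0, 0, 0]], gripper=[0, 0, 0, 0, 0, 0, 0, 0, 0, 0, 0, 0])

```text
time_s: 17.05
tool_pos: [0.6006, 0.1765, 0.3042]
tool_rot: [165.0, -0.0, 75.2]
force: [-0.5, 0.0, -5.0]
grip_width: 0.0062
grasp_force: 60.0
```

Request:
drive_tool(angular=[[0, 0, 0], [0, 0, 0], [0, 0, 0], [0, 0, 0], [0, 0, 0], [0, 0, 0], [0, 0, 0], [0, 0, 0], [0, 0, 0], [0, 0, 0], [0, 0, 0], [0, 0, 0], [0, 0, 0], [0, 0, 0], [0, 0, 0], [0, 0, 0], [0, 0, 0], [0, 0, 0], [0, 0, 0], [0, 0, 0]], delta_pos=[[-0.5, -0.05, -0.01], [-1.0, -0.08, -0.02], [-1.4, -0.1, -0.03], [-1.7, -0.13, -0.03], [-1.7, -0.13, -0.03], [-1.7, -0.13, -0.03], [-1.7, -0.13, -0.03], [-1.7, -0.13, -0.03], [-1.7, -0.13, -0.03], [-1.7, -0.13, -0.03], [-1.7, -0.13, -0.03], [-1.7, -0.13, -0.03], [-1.7, -0.13, -0.03], [-1.7, -0.13, -0.03], [-1.5, -0.13, -0.03], [-1.3, -0.13, -0.03], [-1.0, -0.1, -0.03], [-0.6, 0, 0], [0, 0, 0], [0, 0, 0]], gripper=[0, 0, 0, 0, 0, 0, 0, 0, 0, 0, 0, 0, 0, 0, 0, 0, 0, 0, 0, 0])

```text
time_s: 19.05
tool_pos: [0.5147, -0.069, 0.3037]
tool_rot: [165.0, -0.1, 75.3]
force: [-0.8, 0.3, -5.1]
grip_width: 0.0062
grasp_force: 60.0
```

```bash
cat > st.py <<'E'
from plan import *
import sys
xs,ys=ax(Q[2]); st=np.r_[Q[:2],0]
p,Rr,o=cur(); b=p-.005*Rr[:,2]-st
print(o["time_s"],p.round(4),o["tool_rot"].round(1),"bar in stand",np.round([b@xs,b@ys,b[2]],4),"F",o["force"].round(1),"T",o["wrist_torque"].round(2),o["grip_width"],o["grasp_force"])
for a in sys.argv[1:]:
    lx,z=map(float,a.split(",")); p1,R1=pinch(st+xs*lx+ys*.037+np.array([0,0,z]),Q[2],15); d,w=delta(p,Rr,p1,R1); print(a,p1.round(4),d.round(2),w.round(3)); p,Rr=p1,R1
E
python3 st.py -.1,.31 0,.31
python3 - <<'E'
from h import *
s=eyes.read_camera("scene");t=eyes.read_camera("top")
H=np.zeros((600,800,3),np.uint8)
for q,b,sc,x in[(s,(240,95,360,255),3.7,0),(t,(270,90,350,230),4.2,446)]:
    im=cv2.resize(q["pixels"][b[1]:b[3],b[0]:b[2],::-1],None,fx=sc,fy=sc,interpolation=cv2.INTER_CUBIC);h,w=im.shape[:2];H[:min(h,600),x:x+w]=im[:600,:800-x]
cv2.imwrite("pics/c6.png",H)
E
```

```text
19.05 [ 0.5147 -0.069   0.3037] [ 1.65e+02 -1.00e-01  7.53e+01] bar in stand [-0.1005  0.0362  0.3085] F [-0.8  0.3 -5.1] T [0.29 0.58 0.  ] 0.006229930469408004 60.00340819358826
-.1,.31 [ 0.5154 -0.0683  0.3052] [ 0.08  0.09 -0.13] [ 0.     0.001 -0.01 ]
0,.31 [ 0.6123 -0.0928  0.3052] [0.   9.66 2.59] [0. 0. 0.]
```

View pics/c6.png

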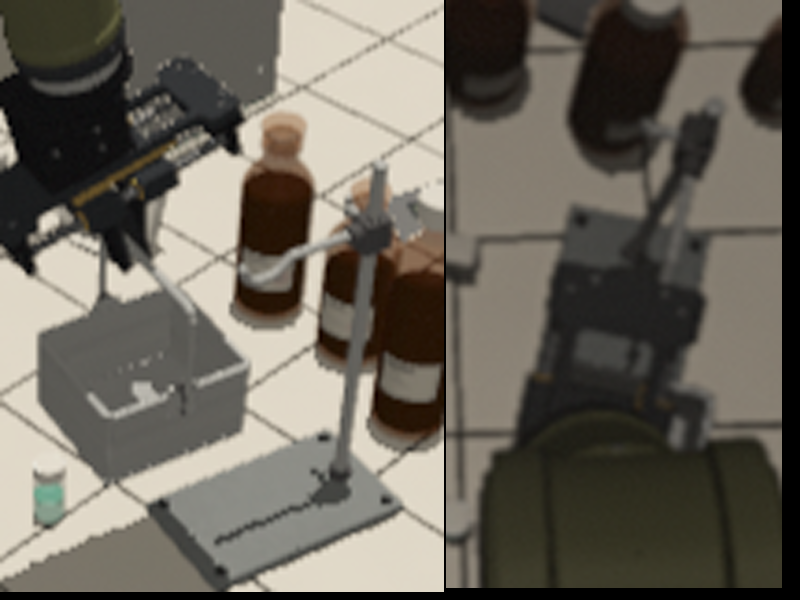

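The picture shows the pail hanging level from the jaws, left of the hook. The near bar end is at scene (193,318) in the crop, and the hook runs from its trough at (258,283) to the clamp at (365,232) with a free path. Now I compare the bar and hook positions numerically.

Run:
```python
from plan import *
import pickle
s=pickle.load(open("scene0.pkl","rb"))
xs,ys=ax(Q[2]); st=np.r_[Q[:2],0]
p,Rr,o=cur(); g=p-.005*Rr[:,2]
yb=ax(P[2])[1]
print("bar near end model", proj(s,g-.097*yb).round(1),"obs 292.2,180.5")
for h in(.254,.258,.262,.266):
    c=h-.004
    print(h,[proj(s,st+xs*x+np.array([0,0,c+dz])).round(1).tolist() for x,dz in((-.02,.015),(0,0),(.022,.012))],"obs tip 304.9,166.6 trough 309.7,171.5 bend 318.4,165.8")
```

```text
bar near end model [292.9 179.1] obs 292.2,180.5
0.254 [[305.2, 170.2], [310.9, 172.3], [317.8, 166.4]] obs tip 304.9,166.6 trough 309.7,171.5 bend 318.4,165.8
0.258 [[305.3, 169.0], [311.0, 171.2], [318.0, 165.3]] obs tip 304.9,166.6 trough 309.7,171.5 bend 318.4,165.8
0.262 [[305.4, 167.9], [311.1, 170.0], [318.1, 164.1]] obs tip 304.9,166.6 trough 309.7,171.5 bend 318.4,165.8
0.266 [[305.5, 166.7], [311.2, 168.9], [318.2, 162.9]] obs tip 304.9,166.6 trough 309.7,171.5 bend 318.4,165.8
```

Request:
drive_tool(angular=[[0, 0, 0], [0, 0, 0], [0, 0, 0], [0, 0, 0], [0, 0, 0], [0, 0, 0], [0, 0, 0], [0, 0, 0], [0, 0, 0], [0, 0, 0], [0, 0, 0], [0, 0, 0], [0, 0, 0], [0, 0, 0], [0, 0, 0]], delta_pos=[[0.01, 0.3, 0.08], [0.01, 0.6, 0.16], [0.01, 0.9, 0.24], [0.01, 1.1, 0.29], [0.01, 1.1, 0.29], [0.01, 1.1, 0.29], [0, 1.1, 0.29], [0, 1.0, 0.27], [0, 0.9, 0.24], [0, 0.7, 0.19], [0, 0.5, 0.14], [0, 0.2, 0.06], [0, 0, 0], [0, 0, 0], [0, 0, 0]], gripper=[0, 0, 0, 0, 0, 0, 0, 0, 0, 0, 0, 0, 0, 0, 0])

```text
time_s: 20.65
tool_pos: [0.6094, -0.0941, 0.3038]
tool_rot: [165.0, -0.1, 75.2]
force: [-0.1, 0.2, -4.2]
grip_width: 0.0063
grasp_force: 60.0
```

```bash
python3 st.py -.002,.31 -.002,.27
```

```text
20.65 [ 0.6094 -0.0941  0.3038] [ 1.65e+02 -1.00e-01  7.52e+01] bar in stand [-0.0025  0.035   0.3087] F [-0.1  0.2 -4.2] T [ 0.16  0.63 -0.02] 0.006281676112003024 60.0033563375473
-.002,.31 [ 0.6104 -0.0923  0.3052] [ 0.2   0.08 -0.12] [ 0.     0.001 -0.01 ]
-.002,.27 [ 0.6104 -0.0923  0.2652] [ 0.   -1.04  3.86] [0. 0. 0.]
```

Request:
drive_tool(angular=[[0, 0, 0], [0, 0, 0], [0, 0, 0], [0, 0, 0], [0, 0, 0], [0, 0, 0], [0, 0, 0], [0, 0, 0], [0, 0, 0], [0, 0, 0]], delta_pos=[[0.1, 0, 0], [0.1, 0, 0], [0, -0.1, 0.37], [0, -0.12, 0.46], [0, -0.12, 0.46], [0, -0.12, 0.46], [0, -0.12, 0.46], [0, -0.1, 0.38], [0, 0, 0], [0, 0, 0]], gripper=[0, 0, 0, 0, 0, 0, 0, 0, 0, 0])

```text
time_s: 21.65
tool_pos: [0.6104, -0.0922, 0.2769]
tool_rot: [165.0, -0.1, 75.2]
force: [0.4, -0.7, -5.1]
grip_width: 0.0063
grasp_force: 60.0
```

```bash
python3 st.py
```

```text
21.65 [ 0.6104 -0.0922  0.2769] [ 1.65e+02 -1.00e-01  7.52e+01] bar in stand [-0.002   0.0371  0.2818] F [ 0.4 -0.7 -5.1] T [ 0.15  0.58 -0.01] 0.006261178525775797 60.003406405448914
```

Now I feel for the seat: 0.5 mm per row.

Request:
drive_tool(angular=[[0, 0, 0], [0, 0, 0], [0, 0, 0], [0, 0, 0], [0, 0, 0], [0, 0, 0], [0, 0, 0], [0, 0, 0], [0, 0, 0], [0, 0, 0], [0, 0, 0], [0, 0, 0], [0, 0, 0], [0, 0, 0]], delta_pos=[[0, -0.02, 0.07], [0, -0.02, 0.07], [0, -0.02, 0.07], [0, -0.02, 0.07], [0, -0.02, 0.07], [0, -0.02, 0.07], [0, -0.02, 0.07], [0, -0.02, 0.07], [0, -0.02, 0.07], [0, -0.02, 0.07], [0, -0.02, 0.07], [0, -0.02, 0.07], [0, 0, 0], [0, 0, 0]], gripper=[0, 0, 0, 0, 0, 0, 0, 0, 0, 0, 0, 0, 0, 0])

```text
time_s: 23.05
tool_pos: [0.6102, -0.0922, 0.2682]
tool_rot: [165.0, -0.1, 75.2]
force: [-0.2, -0.4, -4.6]
grip_width: 0.0063
grasp_force: 60.0
```

```bash
python3 st.py
```

```text
23.05 [ 0.6102 -0.0922  0.2682] [ 1.65e+02 -1.00e-01  7.52e+01] bar in stand [-0.0022  0.037   0.2731] F [-0.2 -0.4 -4.6] T [0.18 0.68 0.02] 0.006292559123319922 60.00352621078491
```

Request:
drive_tool(angular=[[0, 0, 0], [0, 0, 0], [0, 0, 0], [0, 0, 0], [0, 0, 0], [0, 0, 0], [0, 0, 0], [0, 0, 0], [0, 0, 0], [0, 0, 0]], delta_pos=[[0, -0.013, 0.05], [0, -0.013, 0.05], [0, -0.013, 0.05], [0, -0.013, 0.05], [0, -0.013, 0.05], [0, -0.013, 0.05], [0, -0.013, 0.05], [0, -0.013, 0.05], [0, 0, 0], [0, 0, 0]], gripper=[0, 0, 0, 0, 0, 0, 0, 0, 0, 0])

```text
time_s: 24.05
tool_pos: [0.6102, -0.0922, 0.2641]
tool_rot: [165.0, -0.1, 75.2]
force: [0.1, 0.3, -3.9]
grip_width: 0.0064
grasp_force: 60.0
```

```bash
python3 st.py
```

```text
24.05 [ 0.6102 -0.0922  0.2641] [ 1.65e+02 -1.00e-01  7.52e+01] bar in stand [-0.0022  0.0371  0.2689] F [ 0.1  0.3 -3.9] T [ 0.18  0.62 -0.01] 0.006403191104436313 60.00363886356354
```

Request:
drive_tool(angular=[[0, 0, 0], [0, 0, 0], [0, 0, 0], [0, 0, 0], [0, 0, 0], [0, 0, 0], [0, 0, 0], [0, 0, 0]], delta_pos=[[0, -0.013, 0.05], [0, -0.013, 0.05], [0, -0.013, 0.05], [0, -0.013, 0.05], [0, -0.013, 0.05], [0, -0.013, 0.05], [0, 0, 0], [0, 0, 0]], gripper=[0, 0, 0, 0, 0, 0, 0, 0])

```text
time_s: 24.85
tool_pos: [0.6107, -0.0922, 0.2618]
tool_rot: [164.9, -0.1, 75.2]
force: [-2.5, 1.4, 0.4]
grip_width: 0.0062
grasp_force: 60.0
```

```bash
python3 st.py
```

```text
24.85 [ 0.6107 -0.0922  0.2618] [ 1.649e+02 -1.000e-01  7.520e+01] bar in stand [-0.0018  0.0372  0.2666] F [-2.5  1.4  0.4] T [0.1  0.53 0.05] 0.006163043682457225 60.00534653663635
```

Contact reads Fz ≈ 5 N plus a pull towards -x, so the bar is on the rod-side slope. I back up slightly, shift 4 mm to -x and lower again.

Request:
drive_tool(angular=[[0, 0, 0], [0, 0, 0], [0, 0, 0], [0, 0, 0], [0, 0, 0], [0, 0, 0], [0, 0, 0], [0, 0, 0], [0, 0, 0]], delta_pos=[[0, 0.026, -0.1], [0, 0.026, -0.1], [0, 0.026, -0.1], [0, -0.1, -0.026], [0, -0.1, -0.026], [0, -0.1, -0.026], [0, -0.1, -0.026], [0, 0, 0], [0, 0, 0]], gripper=[0, 0, 0, 0, 0, 0, 0, 0, 0])

```text
time_s: 25.75
tool_pos: [0.6061, -0.0911, 0.264]
tool_rot: [165.0, -0.1, 75.2]
force: [0.1, -0.1, -5.4]
grip_width: 0.0063
grasp_force: 60.0
```

```bash
python3 st.py
```

```text
25.75 [ 0.6061 -0.0911  0.264 ] [ 1.65e+02 -1.00e-01  7.52e+01] bar in stand [-0.0065  0.0371  0.2688] F [ 0.1 -0.1 -5.4] T [ 0.19  0.61 -0.02] 0.006290955166721642 60.00318109989166
```

Request:
drive_tool(angular=[[0, 0, 0], [0, 0, 0], [0, 0, 0], [0, 0, 0], [0, 0, 0], [0, 0, 0], [0, 0, 0], [0, 0, 0]], delta_pos=[[0, -0.013, 0.05], [0, -0.013, 0.05], [0, -0.013, 0.05], [0, -0.013, 0.05], [0, -0.013, 0.05], [0, -0.013, 0.05], [0, 0, 0], [0, 0, 0]], gripper=[0, 0, 0, 0, 0, 0, 0, 0])

```text
time_s: 26.55
tool_pos: [0.6068, -0.0912, 0.2619]
tool_rot: [164.9, -0.1, 75.2]
force: [-1.0, -0.0, 1.4]
grip_width: 0.0061
grasp_force: 60.0
```

```bash
python3 st.py
```

```text
26.55 [ 0.6068 -0.0912  0.2619] [ 1.649e+02 -1.000e-01  7.520e+01] bar in stand [-0.0057  0.0372  0.2667] F [-1.  -0.   1.4] T [-0.02  0.38 -0.03] 0.006148044469214608 60.00374615192413
```

Both touches met the seat at the same height (bar axis 0.2667), so the bar is on the flat either way. I centre it between the two touches and load it gently.

Request:
drive_tool(angular=[[0, 0, 0], [0, 0, 0], [0, 0, 0], [0, 0, 0], [0, 0, 0], [0, 0, 0], [0, 0, 0], [0, 0, 0], [0, 0, 0], [0, 0, 0], [0, 0, 0], [0, 0, 0], [0, 0, 0], [0, 0, 0]], delta_pos=[[0, 0.026, -0.1], [0, 0.026, -0.1], [0, 0.026, -0.1], [0, 0.1, 0.026], [0, 0.1, 0.026], [0, 0, 0], [0, -0.013, 0.05], [0, -0.013, 0.05], [0, -0.013, 0.05], [0, -0.013, 0.05], [0, -0.013, 0.05], [0, -0.01, 0.03], [0, 0, 0], [0, 0, 0]], gripper=[0, 0, 0, 0, 0, 0, 0, 0, 0, 0, 0, 0, 0, 0])

```text
time_s: 27.95
tool_pos: [0.6084, -0.0917, 0.2617]
tool_rot: [165.0, -0.1, 75.2]
force: [-2.8, 0.5, 1.9]
grip_width: 0.006
grasp_force: 60.0
```

```bash
python3 st.py; python3 -c "
from plan import *
p,r,f,o=avg(6);print(f.round(1),p[-1])"
```

```text
27.95 [ 0.6084 -0.0917  0.2617] [ 1.65e+02 -1.00e-01  7.52e+01] bar in stand [-0.0041  0.0371  0.2665] F [-2.8  0.5  1.9] T [ 0.04  1.04 -0.11] 0.0060252254764618035 60.02051889896393
[[-2.8  0.5  1.9]
 [-3.5  0.5  1.7]
 [-3.2  1.4  1.8]
 [-3.   0.2  2.4]
 [-3.1 -0.8  1.8]
 [-2.9  0.5  2.5]] [ 0.608389   -0.09171081  0.26148832]
```

Request:
drive_tool(angular=[[0, 0, 0], [0, 0, 0], [0, 0, 0], [0, 0, 0]], delta_pos=[[0, -0.04, -0.04], [0, -0.02, -0.02], [0, 0, 0], [0, 0, 0]], gripper=[0, 0, 0, 0])

```text
time_s: 28.65
tool_pos: [0.608, -0.0916, 0.2618]
tool_rot: [164.9, -0.1, 75.2]
force: [-0.5, -0.2, 0.3]
grip_width: 0.006
grasp_force: 60.0
```

```bash
python3 -c "
from plan import *
p,r,f,o=avg(5);print(f.round(1),p[-1],o['wrist_torque'])"
```

```text
[[-0.5 -0.2  0.3]
 [ 0.4 -0.6  0.4]
 [ 0.5 -0.1  0.1]
 [-0.3 -0.1  0.8]
 [-0.3 -0.9  1. ]] [ 0.60786329 -0.09154896  0.26183445] [-0.13509772  0.27847565 -0.01744221]
```

The hook now carries all the weight with no side load. I ease the grip, then open.

Request:
drive_tool(angular=[[0, 0, 0], [0, 0, 0]], delta_pos=[[0, 0, 0], [0, 0, 0]], gripper=[0, 0], squeeze=15)

```text
time_s: 29.1
tool_pos: [0.608, -0.0916, 0.2619]
tool_rot: [164.9, -0.1, 75.2]
force: [2.3, -0.5, 0.2]
grip_width: 0.0071
grasp_force: 15.0
```

Request:
drive_tool(angular=[[0, 0, 0], [0, 0, 0], [0, 0, 0]], delta_pos=[[0, 0, 0], [0, 0, 0], [0, 0, 0]], gripper=[0, 0, 0], squeeze=3)

```text
time_s: 29.4
tool_pos: [0.6075, -0.0914, 0.2615]
tool_rot: [165.0, -0.1, 75.2]
force: [0.7, -1.0, 0.8]
grip_width: 0.0077
grasp_force: 3.0
```

Request:
drive_tool(angular=[[0, 0, 0], [0, 0, 0], [0, 0, 0], [0, 0, 0], [0, 0, 0], [0, 0, 0], [0, 0, 0], [0, 0, 0]], delta_pos=[[0, 0, 0], [0, 0, 0], [0, 0, 0], [0, 0, 0], [0, 0, 0], [0, 0, 0], [0, 0, 0], [0, 0, 0]], gripper=[1.0, 1.3, 1.7, 2.2, 2.8, 3.5, 3.5, 3.5])

```text
time_s: 30.2
tool_pos: [0.6075, -0.0915, 0.2616]
tool_rot: [165.0, -0.1, 75.2]
force: [0.8, 0.7, 0.4]
grip_width: 0.0344
grasp_force: 0.0
```

```bash
cat > chk.py <<'E'
from plan import *
p,r,f,o=avg(3);print(o["time_s"],f.round(1),p[-1].round(4),o["grip_width"])
for n in("scene","top"):
    c=eyes.read_camera(n)
    for k in("pail","bail_mid","timer","vial"): print(n,k,[(np.round(d["centre"],1).tolist(),round(d["p"],2)) for d in models.search_frame(c,k)][:4])
E
python3 chk.py
```

```text
30.35 [[ 0.8  0.7  0.4]
 [ 0.3 -0.9 -0.2]
 [-1.   0.5  0.1]] [ 0.6075 -0.0915  0.2616] 0.034360121653725526
scene pail [([209.3, 230.6], 0.93), ([305.7, 197.4], 0.85), ([178.2, 203.0], 0.6)]
scene bail_mid [([318.8, 175.8], 0.5)]
scene timer []
scene vial [([253.7, 225.8], 0.71)]
top pail [([185.3, 244.8], 0.9), ([247.6, 245.8], 0.79)]
top bail_mid [([264.2, 246.2], 0.51)]
top timer [([267.6, 152.9], 0.75)]
top vial [([270.1, 211.1], 0.55)]
```

Request:
drive_tool(angular=[[0, 0, 0], [0, 0, 0], [0, 0, 0], [0, 0, 0], [0, 0, 0], [0, 0, 0], [0, 0, 0], [0, 0, 0], [0, 0, 0], [0, 0, 0], [0, 0, 0], [0, 0, 0], [0, 0, 0]], delta_pos=[[0, 0, -0.4], [0, 0, -0.8], [0, 0, -1.2], [0, 0, -1.6], [0, 0, -2], [0, 0, -2], [0, 0, -2], [0, 0, -2], [2, -2, 0], [2, -2, 0], [2, -2, 0], [0, 0, 0], [0, 0, 0]], gripper=[3.5, 3.5, 3.5, 3.5, 3.5, 3.5, 3.5, 3.5, 3.5, 3.5, 3.5, 3.5, 3.5])

```text
time_s: 32.15
tool_pos: [0.5367, -0.0107, 0.3633]
tool_rot: [164.9, -0.1, 75.3]
force: [0.2, -0.3, -0.1]
grip_width: 0.0347
grasp_force: 0.0
```

```bash
python3 chk.py
python3 - <<'E'
from plan import *
from scipy.spatial import ConvexHull
s=eyes.read_camera("scene")
import pickle; s0=pickle.load(open("scene0.pkl","rb"))
xs,ys=ax(Q[2]); st=np.r_[Q[:2],0]
for d in models.cut_out(s,"pail")[:3]:
    m=d["pixels"]; a=np.argwhere(m); print(np.round(d["centre"]),a.min(0),a.max(0))
z0=.261+.004-.147
pts=np.array([proj(s,st+xs*(x-.004)+ys*y+np.array([0,0,z0+z])) for x in(-.06,.06) for y in(-.052,.052) for z in(0,.07)])
print("expected hung box rows/cols",pts.min(0)[::-1],pts.max(0)[::-1])
E
```

```text
32.3 [[ 0.2 -0.3 -0.1]
 [ 1.  -0.2  0.1]
 [ 0.  -0.5 -0. ]] [ 0.5371 -0.012   0.363 ] 0.035058104385324126
scene pail [([176.6, 200.2], 0.71), ([304.7, 199.9], 0.64), ([207.5, 231.4], 0.56), ([178.6, 172.3], 0.54)]
scene bail_mid [([310.5, 170.9], 0.57), ([222.7, 225.2], 0.53)]
scene timer []
scene vial [([253.5, 229.5], 0.6)]
top pail [([186.2, 243.4], 0.77), ([319.4, 173.0], 0.66)]
top bail_mid [([323.1, 162.2], 0.49), ([163.9, 245.5], 0.44)]
top timer []
top vial []
[306. 198.] [159 281] [225 335]
[178. 200.] [184 161] [216 196]
[210. 232.] [216 193] [249 228]
expected hung box rows/cols [173.81416177 279.76920438] [226.44181808 336.45285133]
```

The hung pail lies within about 1 px of its expected silhouette and the robot is clear, so I hand the job in.

```bash
python3 -c "
from cell import env
print(env.sign_off())"
```

```text
the job is handed in; nothing more can be done
None
```

The pail hangs by its bail on the retort stand's hook, and I handed the job in at about 32 s; the gripper is clear of it. The sign-off gave no verdict.

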